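# Ease the rolling pin out of the caddy and hold it over the plaster board

### The arm

A 7-joint arm with a two-finger parallel gripper is mounted at the origin on the work surface. World frame = base frame: x ahead of the robot, y to its left, z up, the work surface at z = 0. Lengths are in m, angles in rad, forces in N, time in s.
With the tool pointing down it reaches from about 0.4 to 0.925 m from the base axis. Payload 4.1 kg.
Tool frame: the origin (TCP) lies on the centre line of the jaws, within the pads' length; the fingertips stand 25 mm ahead of it and the grasp point (between the pads) lies 6 mm ahead of it (bot.tip_reach is the distance from the TCP to the fingertips, in m); z points along the fingers, y is the line along which they close (so a half turn about z gives the same grasp; the last joint's range is limited). The gripper opens to 85 mm and grips with 20 to 120 N. Pads are 22 mm wide; open, the fingers measure 114 mm over their backs; the gripper's body (76 mm by 85 mm) begins 54 mm behind the grasp point. The pads swing forward as they close: fully open they stand 13 mm farther back than shut.
Start: joints at [1.022, 0.398, 0.045, 1.537, -0.019, 1.207, -0.051], TCP at [0.283, -0.585, 0.256] pointing down, gripper open.
Joint ranges: [-2.82, 2.82], [-0.49, 2.23], [-1.37, 1.46], [0, 2.46], [-1.36, 4.5], [0.23, 2], [-2.94, 2.94]. Speed limits (rad/s): [2.57, 2.57, 3.14, 3.14, 3.14, 3.14, 3.14].

### API

Orientations are given as [roll, pitch, yaw] about the fixed x, y, z axes, in that order (R = Rz(yaw) Ry(pitch) Rx(roll)).
In Python, from rig import bot gives the robot as it stands. The module is installed in compiled form; this text tells all that it offers. Calls block until the motion is done:
- bot.move_to(position, orientation): joint-space move of the TCP to a pose.
- bot.servo_line(position, vel=0.15, ori=None, f_stop=None): straight line of the TCP; ori=None keeps the orientation; vel is the mean speed in m/s. With f_stop (N) it stops when the force on the tool has changed by that much, and returns True; else False.
- bot.move_j(angles): joint-space move.
- bot.release() and bot.close_gripper(force=None): open the fingers fully, or close them until they stop; force is the grip in N (None keeps the last).
- bot.wait(seconds).
- bot.solve_ik(position, orientation): joint angles nearest the present ones, or None.
- bot.read_state(): the state.
- bot.camera(name): name is "side" or "top" or "wrist"; returns a dict with "pixels" (400x640x3 uint8, red, green, blue), "fx", "fy", "cx", "cy" (pixels), "xyz" and "rotation" of the camera in the world. Camera axes: x right, y down, z forward; pixel columns grow to the right and rows downward; lengths in m; the calibration is good to about 2 mm. A picture is of the moment at which its call begins. There is no depth.
A pose or a line that the arm cannot do raises bot.MotionError and nothing moves.
- bot.sign_off(): hands the job in; it is judged then, once.
The state is a dict: "clock": time; "joints": joint angles; "dq": joint speeds; "joint_torque": joint torques, N m; "tcp_pos": TCP position; "tcp_rot": TCP orientation; "contact_force": force on the tool from outside, world axes, zero at the start; "torque": the same for the moment, N m; "opening": opening from 0.0 (shut) to 1.0 (fully open); "grip_force": force on a finger pad.
Only numpy, scipy, OpenCV 4.12 (cv2) and the standard library are available. Lean on these libraries where they do the work, as an engineer would, in place of code of your own. Each camera call takes 0.05 s, during which the arm holds its last target. There are 200 camera calls.

### The job

Take the wooden rolling pin out of the tool caddy: it is longer than the opening between the two fixed ledges, so tip it and thread it out one end first, without forcing it against the caddy. Then hold it level and still over the middle of the plaster rolling board, parallel to the board's long sides and about 100 mm (a hand's breadth) above the plaster, and finish while still holding it there in the gripper. Leave the pot, mug and bowl where they stand.

Things in the scene. Friction and masses are not known exactly. Their poses are not given: they have to be found in the camera images.
- pin: plain wooden rolling pin, 260 mm long, about 110 g (varies). Barrel 32 mm in diameter, 150 mm long; at each end a handle 16 mm in diameter, 55 mm long. Origin at its middle, on its axis; x along its length. Starts level along the caddy's x, in the cradles, its axis 45 mm above the bench, its middle within 12 mm of the caddy's: both handles reach under the ledges.
- caddy: open-topped plywood tool caddy fixed to the bench, 366 mm long (x), 156 mm wide (y), 80 mm high. Origin at the centre of its underside, z up. Floor 10 mm, walls 8 mm thick; inside 350 x 140 mm. Fixed ledge boards cover both ends, leaving an opening 210 (x) x 140 mm. Under the ledges it is hollow, so the pin can slide lengthwise beneath them.
- board: rolling board fixed to the bench: white plaster slab 300 x 160 mm in a low wooden frame (320 x 180 mm outside). Origin at the centre of its underside on the bench, z up, x along its long sides. The plaster's top face is 24 mm above the bench. Caddy and board may lie on either side of the bench.
- pot: bystander: small terracotta pot, 84 mm across, 75 mm high, beyond the work. Origin at the centre of its underside.
- mug: bystander: white mug, 76 mm across, 85 mm high, to one side of the work. Origin at the centre of its underside.
- bowl: bystander: blue-glazed bowl, 120 mm across, 50 mm high, to one side of the work. Origin at the centre of its underside.
- ledge_a (a point): middle of the inner top edge of the ledge board at the caddy's +x end, 105 mm from the caddy's middle. The board is 8 mm thick (top 80 mm, underside 72 mm above the bench) and reaches from here to the caddy's outer end, over its full width.
- ledge_b (a point): the same for the ledge at the caddy's -x end
- cradle_a (a point): bottom of the notch of the cradle at the caddy's +x side, 60 mm from its middle, 29 mm above the bench: a cross board 12 mm thick along x; notch 26 mm wide, 5 mm deep (cheeks 34 mm above the bench).
- cradle_b (a point): the same for the cradle at the caddy's -x side

How it is judged:
On the way:
1. the pin is out of the caddy: held up by the gripper, touching neither caddy nor board (height (world z) of pin above 0.1 m and contact force between the fingers and pin above 1 N and contact force between pin and caddy below 0.1 N and contact force between pin and board below 0.1 N), for 0.2 s.
At the end, for the whole second after the job is handed in: The pin is held still in the gripper, touching neither caddy nor board: its middle within 40 mm of the board's middle seen from above, its axis 50 to 170 mm above the plaster, within 12 degrees of the board's long direction and within 10 degrees of level (speed under 30 mm/s) (contact force between the fingers and pin above 1 N and contact force between pin and caddy below 0.1 N and contact force between pin and board below 0.1 N and z of pin in the frame of board between 0.074 and 0.194 m and horizontal distance between pin and board below 0.04 m and angle between the x axis of pin and the x axis of board, either way round below 0.21 rad and angle between pin's own x axis and vertical between 1.397 and 1.745 rad and linear speed of pin below 0.03 m/s and angular speed of pin below 0.3 rad/s); the arm keeps its last pose, push and grip.
It fails at once if the pin is forced against the caddy with more than 40 N (contact force between pin and caddy above 40 N).
It fails at once if the pot is moved more than 20 mm (distance of pot from where it was at the start of the episode above 0.02 m).
It fails at once if the mug is moved more than 20 mm (distance of mug from where it was at the start of the episode above 0.02 m).
It fails at once if the bowl is moved more than 20 mm (distance of bowl from where it was at the start of the episode above 0.02 m).
It also fails if it takes over 45 s, if anything falls off the work surface, if the arm or the gripper's body presses on something with over 40 N, if the wrist force passes 120 N, or if a joint passes its speed limit or range.

## Working session

There is one attempt and no reset: what is moved stays moved. The work goes in short steps, each a Python script; the robot and the scene stay as the last script left them, time stands still between calls to the robot, and variables do not carry over. Pictures are saved under pics/ and viewed, at most 10 in all, crops included, and the job is handed in when it is done.

```bash
mkdir -p pics; python3 - <<'E'
from rig import bot
import cv2,numpy as np
for n in ["top","side"]:
    c=bot.camera(n); cv2.imwrite(f"pics/{n}0.png",c["pixels"][:,:,::-1])
    print(n,c["fx"],c["fy"],c["cx"],c["cy"],np.round(c["xyz"],4).tolist(),np.round(c["rotation"],4).tolist())
s=bot.read_state();print(s["tcp_rot"],s["clock"],s["opening"])
E
```

```text
top 361.68524005085476 361.68524005085476 322.4365334668174 198.47524893008008 [0.3964, -0.0156, 1.2794] [-2.972, 0.0282, -1.5875]
side 484.73789157524214 484.73789157524214 314.90110248171607 201.78599622728876 [0.1368, 0.7106, 1.1134] [-2.4451, -0.019, -2.5601]
[-3.13980043e+00  1.30354842e-04  4.49865573e-01] 0.1 0.9988887135071299
```

View pics/top0.png

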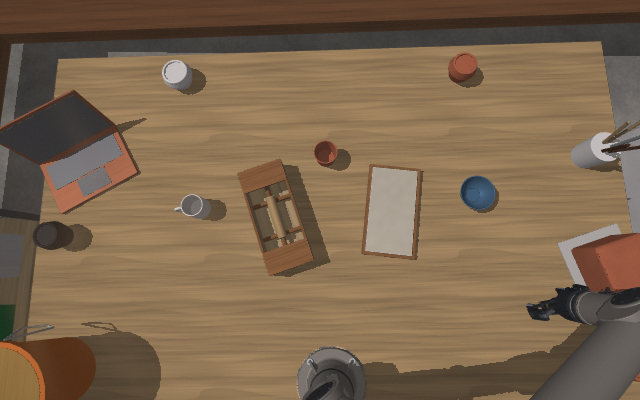

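View pics/side0.png

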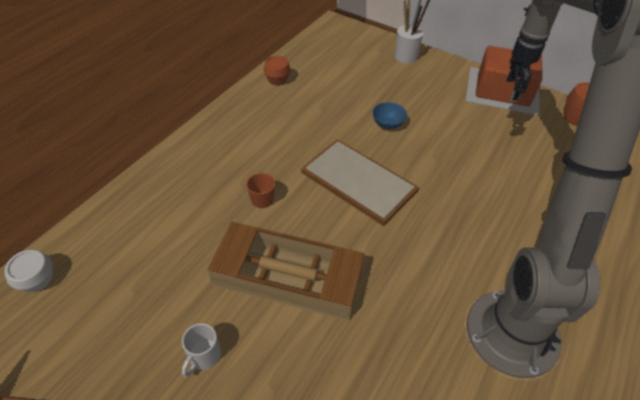

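The top view shows the caddy at about (276,217), the pin inside it at (276,218), and the board at (392,212). The pot is at (325,153), mug at (195,207) and bowl at (478,193). I'll zoom in for corner positions.

```bash
cat > h.py <<'E'
import numpy as np
from scipy.spatial.transform import Rotation as R
def ray(c,px,z):
    M=R.from_euler("xyz",c["rotation"]).as_matrix() if np.shape(c["rotation"])==(3,) else np.array(c["rotation"])
    d=M@[(px[0]-c["cx"])/c["fx"],(px[1]-c["cy"])/c["fy"],1]
    o=np.array(c["xyz"]); return o+d*(z-o[2])/d[2]
def proj(c,p):
    M=R.from_euler("xyz",c["rotation"]).as_matrix()
    q=M.T@(np.array(p)-c["xyz"]); return [c["cx"]+c["fx"]*q[0]/q[2],c["cy"]+c["fy"]*q[1]/q[2]]
E
python3 - <<'E'
import cv2
i=cv2.imread("pics/top0.png")[150:285,235:425]
cv2.imwrite("pics/topz.png",cv2.resize(i,None,fx=4,fy=4,interpolation=cv2.INTER_CUBIC))
E
```

```text
(no output)
```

View pics/topz.png

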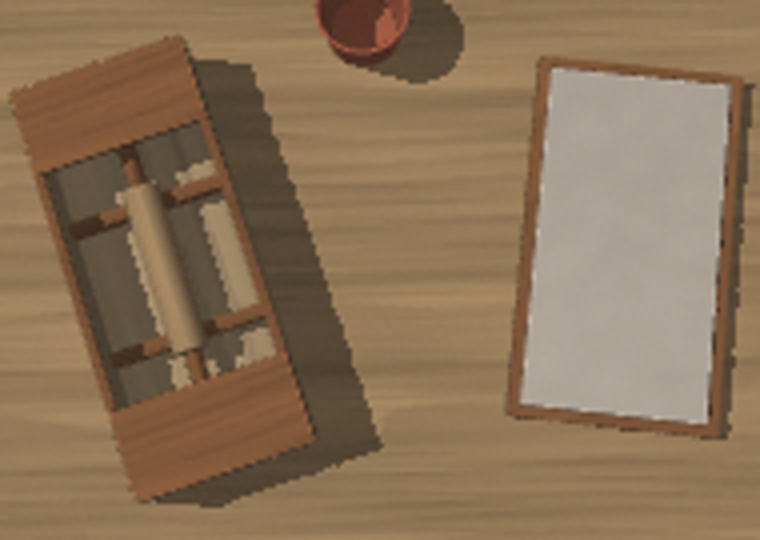

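The zoom shows the caddy top corners at (10,92), (181,37), (315,438) and (138,501). The barrel runs from (141,186) to (187,348), and the plaster corners are (552,68), (730,85), (706,424) and (520,402).

```bash
python3 - <<'E'
from rig import bot
from h import *
c=bot.camera("top")
f=lambda p,z: ray(c,((p[0]+.5)/4-.5+235,(p[1]+.5)/4-.5+150),z)[:2]
def rect(P,z,n):
    q=np.array([f(p,z) for p in P]);m=q.mean(0)
    a=(q[0]+q[1])/2-(q[2]+q[3])/2; b=(q[0]+q[3])/2-(q[1]+q[2])/2
    print(n,m.round(4),"len",np.hypot(*a).round(4),"wid",np.hypot(*b).round(4),"yaw",np.degrees([np.arctan2(a[1],a[0]),np.arctan2(b[1],b[0])-np.pi/2]).round(2)); return m
rect([(10,92),(181,37),(315,438),(138,501)],.08,"caddy")
rect([(40,172),(205,122),(280,355),(110,410)],.08,"opening")
rect([(552,68),(730,85),(706,424),(520,402)],.024,"plaster")
a,b=f((141,186),.05),f((189,349),.05); print("pin",(a+b)/2,np.hypot(*(a-b)),np.degrees(np.arctan2(*(a-b)[::-1])))
for n,p,z in [("pot",(325,153),.06),("mug",(192,206),.06),("bowl",(478,193),.04)]: print(n,ray(c,p,z).round(3))
E
```

```text
caddy [0.5494 0.1765] len 0.3616 wid 0.1533 yaw [18.07 17.73]
opening [0.5484 0.1774] len 0.2093 wid 0.1466 yaw [17.28 16.4 ]
plaster [ 0.5661 -0.2234] len 0.2975 wid 0.1581 yaw [-7.47 -7.37]
pin [0.54892358 0.17672516] 0.1477475309151391 16.549907135010518
pot [0.767 0.004 0.06 ]
mug [0.589 0.465 0.06 ]
bowl [ 0.617 -0.52   0.04 ]
```

Sizes agree with the given ones to within about 5 mm. Next I'll plan the threading path in the caddy's x-z plane and check it with IK.

```bash
cat > plan.py <<'E'
import numpy as np
from scipy.sparse import coo_matrix
from scipy.sparse.csgraph import dijkstra
G=0.015  # grasp offset along the pin toward the rising (+) end
rects=lambda cr:[(-.2,.2,-.02,.010),(-.183,-.105,.072,.08),(.105,.183,.072,.08),(-.183,-.175,0,.08),(.175,.183,0,.08),(-.066,-.054,0,cr),(.054,.066,0,cr)]
def pts(w,a,b,n,m,r): # centred rectangle sampled
    X,Z=np.meshgrid(np.linspace(-w,w,n),np.linspace(a,b,m)); return np.c_[X.ravel()+G,Z.ravel(),np.full(X.size,r)]
u=np.r_[np.linspace(-.122,-.085,8),np.linspace(.085,.122,8)]
pin=np.r_[np.c_[u,0*u,0*u+.008],np.c_[np.linspace(-.067,.067,24),np.zeros(24),np.full(24,.008)],
 np.array([[a,b,.006] for a in np.linspace(-.069,.069,20) for b in (-.010,.010)])]
grip=np.r_[pts(.008,-.016,.05,3,12,.003),pts(.038,.059,.12,7,5,.005)]
xs=np.arange(-.06,.121,.003);zs=np.arange(.048,.25,.003);ts=np.radians(np.arange(0,46,2.5))
X,Z,T=np.meshgrid(xs,zs,ts,indexing="ij")
clr=np.full(X.shape,1.)
for P,cr in((pin,.029),(grip,.034)):
    for a,b,r in P:
        px=X+a*np.cos(T)-b*np.sin(T);pz=Z+a*np.sin(T)+b*np.cos(T)
        for x0,x1,z0,z1 in rects(cr):
            dx=np.maximum(np.maximum(x0-px,px-x1),0);dz=np.maximum(np.maximum(z0-pz,pz-z1),0)
            clr=np.minimum(clr,np.hypot(dx,dz)-r)
idx=np.arange(X.size).reshape(X.shape)
def plan(thr):
    ok=clr>thr; i,j,w=[],[],[]
    c=np.minimum(clr,.012)
    for d in [(1,0,0),(0,1,0),(0,0,1),(1,1,0),(1,-1,0),(1,0,1),(1,0,-1),(0,1,1),(0,1,-1),(1,1,1),(1,1,-1),(-1,1,1),(-1,-1,1),(1,-1,1)]:
        s=tuple(slice(max(0,-k),n-max(0,k)) for k,n in zip(d,X.shape));e=tuple(slice(max(0,k),n-max(0,-k)) for k,n in zip(d,X.shape))
        m=ok[s]&ok[e];i.append(idx[s][m]);j.append(idx[e][m]);w.append(np.linalg.norm(d)/np.minimum(c[s],c[e])[m]**2*1e-6)
    i,j,w=map(np.concatenate,(i,j,w))
    g=coo_matrix((w,(i,j)),shape=(X.size,)*2).tocsr()
    st=idx[20,0,0]; D,pr=dijkstra(g,directed=False,indices=st,return_predecessors=True)
    goal=np.where((Z.ravel()>.235)&(np.isfinite(D)))[0]
    if not len(goal): return None
    k=goal[np.argmin(D[goal])];p=[k]
    while k!=st: k=pr[k];p.append(k)
    p=p[::-1];return np.c_[X.ravel()[p],Z.ravel()[p],T.ravel()[p],clr.ravel()[p]]
if __name__=="__main__":
    for thr in(.008,.007,.006,.005,.004,.003,.002):
        p=plan(thr)
        if p is not None: break
    print(thr,"start clr",clr[20,0,0]);np.save("path.npy",p)
    for q in p[::2]: print((q[:2]*1e3).round(),np.degrees(q[2]).round(1),(q[3]*1e3).round(1))
E
time python3 plan.py
```

```text
0.002 start clr 0.0029999999999999975
[ 0. 48.] 0.0 3.0
[-3. 54.] 0.0 9.0
[-9. 54.] 0.0 9.0
[-15.  54.] 0.0 9.0
[-21.  54.] 0.0 9.0
[-27.  54.] 2.5 7.3
[-33.  57.] 7.5 7.8
[-30.  63.] 12.5 9.2
[-24.  69.] 15.0 10.2
[-18.  75.] 17.5 13.6
[-15.  81.] 20.0 14.5
[-12.  87.] 22.5 13.8
[-9. 93.] 25.0 13.5
[-6. 99.] 27.5 13.8
[ -3. 105.] 30.0 14.5
[  0. 111.] 32.5 15.6
[  3. 117.] 35.0 17.2
[  3. 123.] 35.0 12.2
[  6. 129.] 37.5 14.4
[  9. 135.] 40.0 17.7
[  9. 141.] 40.0 14.6
[  9. 147.] 40.0 12.8
[  9. 153.] 40.0 12.5
[  9. 159.] 40.0 12.6
[  9. 165.] 40.0 13.6
[  9. 171.] 40.0 16.1
[  9. 177.] 40.0 19.7
[  9. 183.] 40.0 24.0
[  9. 189.] 40.0 28.8
[  9. 195.] 40.0 34.0
[  9. 201.] 40.0 39.3
[  9. 207.] 40.0 44.7
[  9. 213.] 40.0 50.3
[  9. 219.] 40.0 56.0
[  9. 225.] 40.0 61.7
[  9. 231.] 40.0 67.4
[  9. 237.] 40.0 73.2
real	0m2.971s
user	0m2.912s
sys	0m0.526s
```

The plan keeps at least 7 mm clearance once the pin is lifted. I'll check IK for the variants (which end rises, wrist flip).

```bash
cat >> h.py <<'E'
CAD=np.array([.549,.1768]);YAW=np.radians(17.3);BRD=np.array([.5661,-.2234]);BYAW=np.radians(-7.4)
WP=[(0,54,0),(-25,54,0),(-33,57,7.5),(-24,69,15),(-12,87,22.5),(3,117,35),(9,147,40),(9,240,40)]
G=.015
def tool(xy,z,yaw,th,s=1,flip=0,ahead=.006,g=G):
    """TCP pose for pin middle at xy,z; th=tilt, s=+1 raises the +x end; grasp g along the pin toward rising end"""
    yawp=yaw+(0 if s>0 else np.pi)          # direction of rising end
    M=R.from_euler("xyz",[np.pi,-th,yawp]).as_matrix()
    p=np.r_[xy,z]+g*M[:,0]-ahead*M[:,2]
    if flip: M=M@np.diag([-1,-1,1])
    return p,R.from_matrix(M).as_euler("xyz")
def wp(w,s,flip):
    yawp=YAW+(0 if s>0 else np.pi)
    return tool(CAD+w[0]*1e-3*np.array([np.cos(yawp),np.sin(yawp)]),w[1]*1e-3,YAW,np.radians(w[2]),s,flip)
E
python3 - <<'E'
from rig import bot
from h import *
for s in(1,-1):
  for f in(0,1):
    print(s,f)
    L=[wp((0,150,0),s,f),wp((0,45,0),s,f)]+[wp(w,s,f) for w in WP]+[tool(BRD,.124,BYAW,0,s,f)]
    for p,o in L:
        q=bot.solve_ik(p,o); print(None if q is None else np.round(q,2))
E
```

```text
1 0
[ 0.15  0.47 -0.7   1.77  0.34  1.03 -1.94]
[ 0.07  0.59 -0.59  1.84  0.43  0.84 -2.01]
[ 0.08  0.58 -0.61  1.84  0.43  0.86 -2.01]
[ 0.09  0.54 -0.62  1.9   0.42  0.83 -2.01]
[ 0.1   0.46 -0.61  2.02  0.46  0.65 -2.06]
[ 0.08  0.4  -0.57  2.09  0.52  0.51 -2.13]
[ 0.09  0.34 -0.57  2.15  0.65  0.38 -2.26]
None
[-1.52  0.68  1.43  2.31  4.49  0.62 -0.1 ]
[ 0.08  0.03 -0.51  2.19  0.38  0.25 -2.03]
[ 0.35  0.47 -0.06  1.73  0.03  0.94 -1.43]
1 1
[ 0.34  0.55 -0.97  1.77  0.51  1.09  1.06]
[ 0.2   0.65 -0.78  1.84  0.57  0.9   1.02]
[ 0.22  0.64 -0.81  1.84  0.58  0.92  1.02]
[ 0.28  0.63 -0.88  1.9   0.61  0.91  0.98]
[ 0.4   0.6  -1.01  2.01  0.78  0.8   0.82]
[ 0.35  0.49 -0.91  2.08  0.78  0.61  0.8 ]
[ 0.37  0.43 -0.92  2.14  0.92  0.49  0.66]
[ 0.26  0.3  -0.76  2.25  1.38  0.27  0.17]
[ 0.44  0.28 -0.96  2.27  1.6   0.3  -0.03]
[-0.4   0.02 -0.02  2.2   0.33  0.25  1.16]
[ 0.7   0.51 -0.53  1.72  0.3   0.99  1.5 ]
-1 0
[ 0.39  0.52 -1.02  1.84  0.5   1.07  1.05]
[ 0.27  0.63 -0.86  1.91  0.62  0.89  0.97]
[ 0.29  0.63 -0.89  1.91  0.62  0.91  0.97]
[ 0.23  0.64 -0.82  1.85  0.58  0.92  1.01]
[ 0.18  0.7  -0.79  1.72  0.51  1.09  1.08]
[ 0.16  0.74 -0.79  1.63  0.46  1.26  1.11]
[ 0.15  0.77 -0.79  1.55  0.42  1.42  1.13]
[ 0.11  0.85 -0.8   1.42  0.36  1.69  1.14]
[ 0.1   0.86 -0.81  1.36  0.33  1.82  1.13]
[ 0.11  0.78 -0.84  1.28  0.28  1.96  1.13]
[ 0.72  0.47 -0.54  1.79  0.28  0.96  1.51]
-1 1
[ 0.18  0.42 -0.71  1.84  0.32  1.   -1.94]
[ 0.08  0.55 -0.6   1.92  0.42  0.8  -2.01]
[ 0.1   0.54 -0.62  1.91  0.42  0.82 -2.01]
[ 0.08  0.57 -0.61  1.85  0.42  0.85 -2.01]
[ 0.06  0.64 -0.6   1.73  0.38  1.04 -1.96]
[ 0.03  0.67 -0.58  1.64  0.32  1.2  -1.92]
[ 0.    0.7  -0.55  1.56  0.27  1.37 -1.89]
[-0.06  0.77 -0.5   1.42  0.2   1.64 -1.86]
[-0.07  0.78 -0.49  1.36  0.18  1.76 -1.85]
[-0.06  0.7  -0.52  1.29  0.15  1.91 -1.86]
[ 0.36  0.42 -0.07  1.8   0.03  0.92 -1.42]
```

Raising the near end (s=-1, flip 0) gives smooth joint motion. Moving above the pin for a close look.

```bash
python3 - <<'E'
from rig import bot
from h import *
import cv2
bot.move_to(*wp((0,190,0),-1,0))
c=bot.camera("wrist"); cv2.imwrite("pics/wr.png",c["pixels"][:,:,::-1])
print({k:(np.round(v,4).tolist()) for k,v in c.items() if k!="pixels"})
e=np.array([np.cos(YAW),np.sin(YAW)]);n=np.array([-e[1],e[0]])
for nm,a,b,z in [("barrel+",.075,0,.05),("barrel-",-.075,0,.05),("ledge+",.105,0,.08),("ledge-",-.105,0,.08),("l+n+",.105,.07,.08),("l+n-",.105,-.07,.08)]:
    print(nm,np.round(proj(c,np.r_[CAD+a*e+b*n,z])))
s=bot.read_state();print(s["clock"],s["tcp_pos"])
E
```

```text
{'fx': 284.0656, 'fy': 284.0656, 'cx': 316.75, 'cy': 197.0466, 'xyz': [0.4692, 0.1505, 0.3153], 'rotation': [2.8687, -0.0005, 1.8713]}
barrel+ [318. 275.]
barrel- [318. 128.]
ledge+ [318. 318.]
ledge- [318.  90.]
l+n+ [390. 318.]
l+n- [247. 319.]
3.0167 [0.53512049 0.17129173 0.19586946]
```

View pics/wr.png

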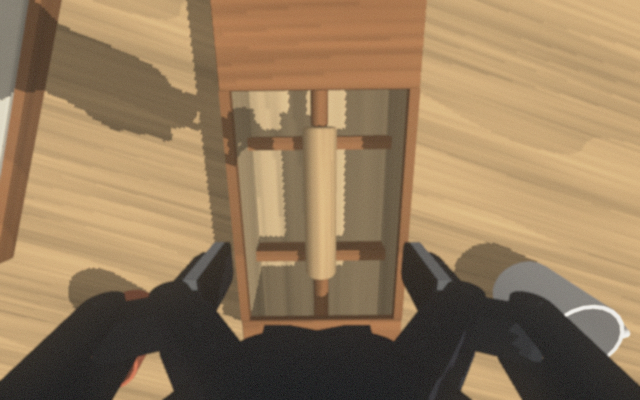

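The wrist view shows the barrel from (320,127) to (321,279) and ledge edges at rows 89 and 319. My predictions were within 4 px, which means about a 2.5 mm sideways shift. I'll correct for that, descend and grasp, then lift 9 mm.

```bash
sed -i 's/^CAD=.*YAW=np.radians(17.3);B/CAD=np.array([.5483,.1792]);YAW=np.radians(17.6);B/' h.py; python3 - <<'E'
from rig import bot
from h import *
p,o=wp((0,90,0),-1,0)
bot.move_to(p,o)
print(bot.servo_line(wp((0,45,0),-1,0)[0],vel=.06,f_stop=8))
bot.close_gripper(80)
s=bot.read_state();print(s["clock"],s["tcp_pos"],s["opening"],s["grip_force"],s["contact_force"].round(1))
print(bot.servo_line(wp((0,54,0),-1,0)[0],vel=.04,f_stop=12))
s=bot.read_state();print(s["clock"],s["tcp_pos"],wp((0,54,0),-1,0)[0],s["contact_force"].round(1),s["torque"].round(2))
E
```

```text
False
4.95 [0.53437632 0.1747642  0.05148057] 0.34951326685735307 78.74083757400513 [-0.3 -1.4  3.6]
False
5.325 [0.53399386 0.17462821 0.06009642] [0.53400214 0.17466445 0.06      ] [-0.2 -0.1 -1.5] [-0.   -0.02  0.03]
```

The grasp is good: opening is about 30 mm and the lifted load is about 1 N. Now threading it out.

```bash
python3 - <<'E'
from rig import bot
from h import *
import cv2
for w in WP[1:]:
    p,o=wp(w,-1,0)
    st=bot.servo_line(p,vel=.04 if w[1]<150 else .1,ori=o,f_stop=12)
    s=bot.read_state();print(w,st,s["clock"],(s["tcp_pos"]-p).round(4),s["contact_force"].round(1),s["opening"].round(3))
    if st: break
c=bot.camera("side"); cv2.imwrite("pics/s1.png",c["pixels"][:,:,::-1])
E
```

```text
Traceback (most recent call last):
AttributeError: 'float' object has no attribute 'round'
```

```bash
python3 - <<'E'
from rig import bot
from h import *
import cv2
for w in WP[1:]:
    p,o=wp(w,-1,0)
    st=bot.servo_line(p,vel=.04 if w[1]<150 else .1,ori=o,f_stop=12)
    s=bot.read_state();print(w,st,s["clock"],(s["tcp_pos"]-p).round(4),s["contact_force"].round(1),s["opening"])
    if st: break
c=bot.camera("side"); cv2.imwrite("pics/s1.png",c["pixels"][:,:,::-1])
E
```

```text
(-25, 54, 0) False 6.35 [-0.0002 -0.0001 -0.    ] [ 0.3  0.2 -0.8] 0.351844888453088
(-33, 57, 7.5) False 6.7583 [-0.0001  0.0002 -0.0003] [-0.4 -1.1 -0.6] 0.35066496263018604
(-24, 69, 15) False 7.3083 [-0.0006 -0.0002 -0.0002] [-0.3 -0.8 -1.4] 0.3484541189728159
(-12, 87, 22.5) False 8.0167 [-0.0002 -0.0001 -0.0002] [-0.6  0.3 -1.1] 0.35523334221367064
(3, 117, 35) False 9.025 [-0.0001 -0.0001 -0.0001] [ 0.1  0.2 -2.4] 0.3499238888978907
(9, 147, 40) False 9.95 [-0.0001 -0.0001 -0.0002] [ 0.9  0.3 -0.8] 0.3524362226210819
(9, 240, 40) False 11.0333 [-0.0002 -0.0003 -0.0007] [ 0.7 -0.4 -2. ] 0.35495349384023
```

View pics/s1.png

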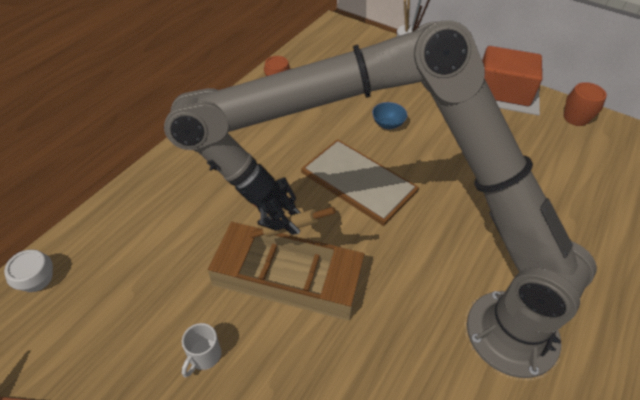

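The side view shows the pin clear of the caddy with its near handle at (325,213), and the bystanders in view are unmoved. Next I level it, carry it over high, and lower it above the board.

```bash
python3 - <<'E'
from rig import bot
from h import *
import cv2
bot.servo_line(*[wp((9,240,0),-1,0)[0]],vel=.08,ori=wp((9,240,0),-1,0)[1])
bot.move_to(*tool(BRD,.24,BYAW,0,-1,0))
print(bot.servo_line(tool(BRD,.124,BYAW,0,-1,0)[0],vel=.08,f_stop=12))
bot.wait(.5)
s=bot.read_state();print(s["clock"],s["tcp_pos"],s["tcp_rot"],s["contact_force"].round(1),s["opening"],s["grip_force"])
a=bot.camera("top")["pixels"][140:290,300:500,::-1];b=bot.camera("side")["pixels"][80:260,220:460,::-1]
w=bot.camera("wrist")["pixels"][:,:,::-1]
f=lambda i:cv2.resize(i,(400,300),interpolation=cv2.INTER_CUBIC)
cv2.imwrite("pics/end.png",np.vstack([np.hstack([f(a),f(b)]),np.hstack([cv2.resize(w,(480,300)),np.zeros((300,320,3),np.uint8)])]))
E
```

```text
False
15.5 [ 0.55124039 -0.22147217  0.13000989] [3.14158905e+00 2.76096017e-05 3.01239799e+00] [-0.4 -0.3 -1.7] 0.349741205271415 79.26650404930115
```

View pics/end.png

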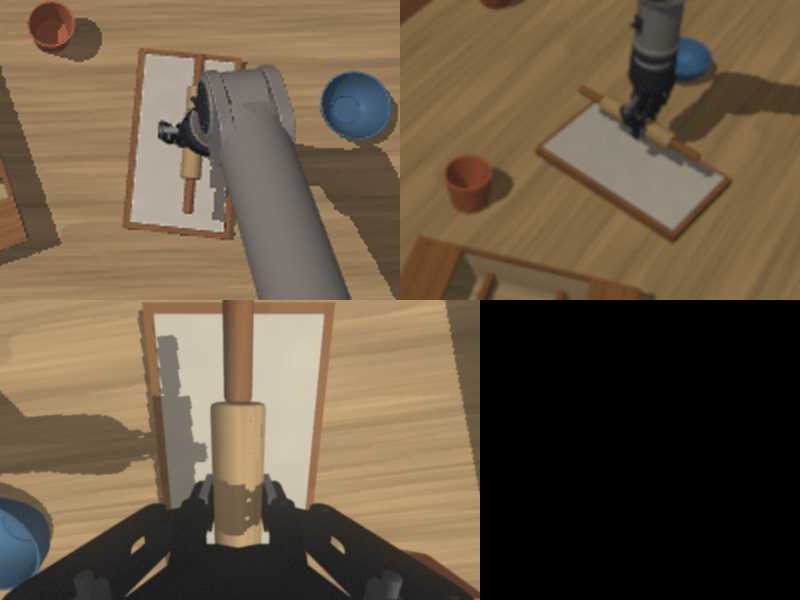

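The pin sits over the board, parallel to it. Its near tip is at full-image (394.5,246.5) in the top view and (399,174) in the side view; the far tip is at (329,134) in the side view. I'll compare those with predictions before signing off.

```bash
python3 - <<'E'
from rig import bot
from h import *
e=np.array([np.cos(BYAW),np.sin(BYAW),0]);m=np.r_[BRD,.124]
t=proj(bot.camera("top"),m-.13*e);c=bot.camera("side");n=proj(c,m-.13*e);f=proj(c,m+.13*e)
err=np.array([t,n,f])-[[394.5,246.5],[398.8,174.2],[329.2,134]]
print(err.round(1))
if np.abs(err).max()<6: print(bot.sign_off())
E
```

```text
[[-1.4 -0.2]
 [-0.5  0.2]
 [-2.1 -1.4]]
the job is handed in; nothing more can be done
None
```

The pin came out of the caddy near end first and I handed the job in with it still gripped. It was held level and parallel about 100 mm above the middle of the board. The last camera check matched the intended pose to about 2 pixels, but the interface returned no verdict.

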